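# Stand the calibration-gas bottle up in its dock

## Robot

A 6-joint arm with a two-finger parallel gripper is mounted at the origin on the work surface. World frame = base frame: x ahead of the robot, y to its left, z up, the work surface at z = 0. Lengths are in m, angles in rad, forces in N, time in s.
With the tool pointing down it reaches from about 0.35 to 0.975 m from the base axis. Payload 17.4 kg.
Tool frame: the origin (TCP) lies midway between the tips of the shut fingers; the grasp point (between the pads) lies 19 mm behind it; z points along the fingers, y is the line along which they close (so a half turn about z gives the same grasp; the last joint's range is limited). The gripper opens to 85 mm and grips with 20 to 120 N. Pads are 22 mm wide; open, the fingers measure 114 mm over their backs; the gripper's body (76 mm by 85 mm) begins 54 mm behind the grasp point. The pads swing forward as they close: fully open they stand 13 mm farther back than shut.
Start: joints at [1.149, 0.116, 1.442, -0, 1.584, -0.038], TCP at [0.253, 0.626, 0.231] pointing down, gripper open.
Joint ranges: [-2.83, 2.83], [-0.83, 2.19], [0.07, 2.5], [-1.14, 4.28], [0.01, 3], [-2.97, 2.97]. Speed limits (rad/s): [1.89, 1.89, 2.22, 3.14, 3.14, 3.14].

## Interface

Orientations are given as a 3x3 rotation matrix whose columns are the frame's x, y, z axes.
In Python, from cell import readout, cams, finish_job gives the robot as it stands.
- The arm moves only by the shell command python3 -m jog 'ROWS' [FORCE]. ROWS is JSON, a list of rows, each an object of numbers: "dx", "dy", "dz": the shift along the tool's x, y, z in m; "wx", "wy", "wz": the turn, a rotation vector about the tool's x, y, z in rad; "fingers": the finger opening in m, from 0 to 0.0854. In form: [{"dx": .., "dy": .., "dz": .., "wx": .., "wy": .., "wz": .., "fingers": ..}, ...]. A call has 1 to 12 rows; each row is the pose to reach, as a shift and turn from the pose commanded when the call began, along the tool's axes at that moment; what a row does not reach only later rows make up. A row lasts 1/8 s, in which the tool goes at most 62.5 mm and 10.7 degrees, less where a joint would pass 70% of its speed; a pose out of reach is approached as far as the arm can. A call with a gripper value outside its range is refused whole. The fingers move at their own pace and stop on an object; FORCE is the grip in N (left out, the last holds). Time passes only in rows, so rows that repeat a pose let the fingers close. It gives the time, the measured TCP pose, the force, the opening and the grip force at its end, in the units of the state.
- readout.sense(): the state, without advancing time (a new reading comes with each control period).
- cams.snapshot(name): name is "scene" or "top"; returns a dict with "img" (384x512x3 uint8, red, green, blue), "K" (3x3 intrinsics, pixels), "T" (4x4, takes a point from camera to world coordinates). Camera axes: x right, y up, looking along -z (the intrinsics and any distortion apply to the point x, -y, -z); pixel columns grow to the right and rows downward; lengths in m; the calibration is good to about 2 mm. A picture is of the moment at which its call begins. There is no depth.
- finish_job(): hands the job in; it is judged then, once.
The state is a dict: "time_s": time; "q": joint angles; "joint_vel": joint speeds; "joint_efforts": joint torques, N m; "ee_pos": TCP position; "tool_rot": TCP orientation; "force": force on the tool from outside, world axes, zero at the start; "wrist_torque": the same for the moment, N m; "width": opening from 0.0 (shut) to 1.0 (fully open); "finger_force": force on a finger pad.
Only numpy, scipy, OpenCV 4.12 (cv2) and the standard library are available. Lean on these libraries where they do the work, as an engineer would, in place of code of your own. Each camera call takes 0.05 s, during which the arm holds its last target. There are 200 camera calls.

## Task

The gas bottle lies on the bench in front of its dock: slide it, still lying, foot first between the dock's rails until the foot butts gently against the back plate, then, with the foot staying down on the bench and kept lightly against the plate, lift the valve end until the bottle stands upright between the rails, close up to the plate under the sensor head. Let it down gently (do not let it fall onto its foot), let go, and neither touch the sensor head nor disturb the other things on the bench.

Things in the scene. Friction and masses are not known exactly. Their poses are not given: they have to be found in the camera images.
- bottle: Lying gas bottle: aluminium, 72 mm diameter to 135 mm from the foot, cone to 24 mm at 158, steel stem 18 thick, ball at the end; 220 mm long, 0.5-0.8 kg, mass centre about 72 mm from the foot. Eight-sided rubber boot on the foot (32 mm long, 72 across flats, one flat down). Foot starts 80-130 mm before the dock's origin, askew up to 14 degrees. Origin: foot centre (36 mm up when lying); z: axis, foot to valve.
- valve (a point): Centre of the valve ball, 30 mm in diameter, on the bottle's axis 205 mm from the foot face: 36 mm above the bench at the start, 205 mm when standing. Take the bottle here, the fingers closing level across the axis: the ball can swivel between the pads while the bottle rises.
- dock: Aluminium dock, fixed (place, heading vary). Two rails 22 mm high, 10 thick, 96 apart inside, run from 70 mm before the origin to 8 behind. Between them an upright back plate 86 mm wide, 100 high, clamped with its face 0 to 12 mm in front of the origin: its setting differs each time and is not told; feel for it. Origin: on the bench, mid-way between rails. x: level, the way the bottle slides in; z up.
- seat (a point): Point on the bench midway between the rails, 42 mm in front of the dock's origin. The standing bottle's foot centre ends within about 7 mm of it: 36 mm in front of the plate. As the bottle is raised, its upper foot edge slides down the plate and its lower foot edge slides back over the bench, up to 72 mm.
- head: Sensor head, grey plastic block 60 mm wide on a mast behind the plate (mast 18 mm thick, 345 mm high); do not touch. Underside 260 mm above the bench, 40 mm over the standing bottle's ball; reaches to 27 mm in front of the dock's origin, 9 to 21 mm short of the standing bottle's axis: no room for a gripper pointing straight down; lean it 35 to 45 degrees, its body away from the plate. Axes: the dock's.
- jar: Clear specimen jar with a red lid, 48 mm in diameter, 60 mm high, beside the dock. Bystander: leave it alone. Origin: centre of its underside.
- beaker: Glass beaker 64 mm in diameter, 80 mm high, beside the lying bottle. Bystander: leave it alone. Origin: centre of its underside.
- driver: Screwdriver lying beside the bottle. Bystander: leave it alone. Origin: centre of its underside.
- shortcan: Plain short aluminium can 60 mm in diameter, 110 mm high, standing beside the dock; not the gas bottle. Bystander: leave it alone. Origin: centre of its underside.
- dish: Clear round dish 60 mm in diameter, 18 mm high. Bystander: leave it alone. Origin: centre of its underside.
- wrench: Steel wrench about 150 mm long, lying to the right. Bystander: leave it alone. Origin: centre of its underside.
- clampboss: Clamp block 30 x 50 x 28 mm. Bystander: leave it alone. Origin: centre of its underside.
Things that resemble listed ones, but are neither listed nor needed, are in the scene too. What is shaped like the bottle but orange or pink is not meant.

How it is judged:
By the outcome, as a careful person would: the job done as asked, in the order asked, and still so for the second after the job is handed in, with the robot touching nothing.
It also fails if it takes over 56 s, if anything falls off the work surface, if the arm or the gripper's body presses on something with over 40 N, if the wrist force passes 120 N, or if a joint passes its speed limit or range.

## Working session

There is one attempt and no reset: what is moved stays moved. The work goes in short steps, Python scripts to look and compute and a shell command to move; the robot and the scene stay as the last step left them, time stands still between calls to the robot, and variables do not carry over. Pictures are saved under pics/ and viewed, at most 10 in all, crops included, and the job is handed in when it is done.

```bash
mkdir -p pics; ls; python3 - <<'E'
from cell import readout,cams
import cv2,numpy as np,pickle
s=readout.sense();print({k:np.round(v,3).tolist() for k,v in s.items()})
d={}
for n in("scene","top"):
    c=cams.snapshot(n);d[n]=c;cv2.imwrite(f'pics/{n}0.png',cv2.resize(c['img'][:,:,::-1],(800,600),interpolation=cv2.INTER_CUBIC));print(c.keys(),c['K'],np.round(c['T'],3))
pickle.dump(d,open('d0.pkl','wb'))
E
```

```text
pics
{'time_s': 0.0, 'q': [1.149, 0.116, 1.442, 0.0, 1.584, -0.038], 'joint_vel': [-0.001, -0.001, 0.001, 0.0, -0.001, -0.001], 'joint_efforts': [-0.003, -73.198, -63.248, -0.0, 0.006, -0.0], 'ee_pos': [0.253, 0.626, 0.231], 'tool_rot': [[-0.927, 0.374, -0.001], [0.374, 0.927, -0.001], [0.0, -0.001, -1.0]], 'force': [0.259, 0.465, -0.253], 'wrist_torque': [-0.003, 0.023, -0.02], 'finger_force': 0.0, 'width': 1.001}
dict_keys(['img', 'K', 'T']) [[353.68550055   0.         257.47341991]
 [  0.         353.68550055 190.51764824]
 [  0.           0.           1.        ]] [[ 0.51  -0.693  0.509  0.988]
 [ 0.86   0.405 -0.31  -0.248]
 [ 0.008  0.596  0.803  0.785]
 [ 0.     0.     0.     1.   ]]
dict_keys(['img', 'K', 'T']) [[396.7628425    0.         251.72818306]
 [  0.         396.7628425  195.26300273]
 [  0.           0.           1.        ]] [[ 0.007  0.988 -0.152  0.347]
 [-1.     0.008  0.006  0.044]
 [ 0.007  0.152  0.988  1.116]
 [ 0.     0.     0.     1.   ]]
```

View pics/scene0.png

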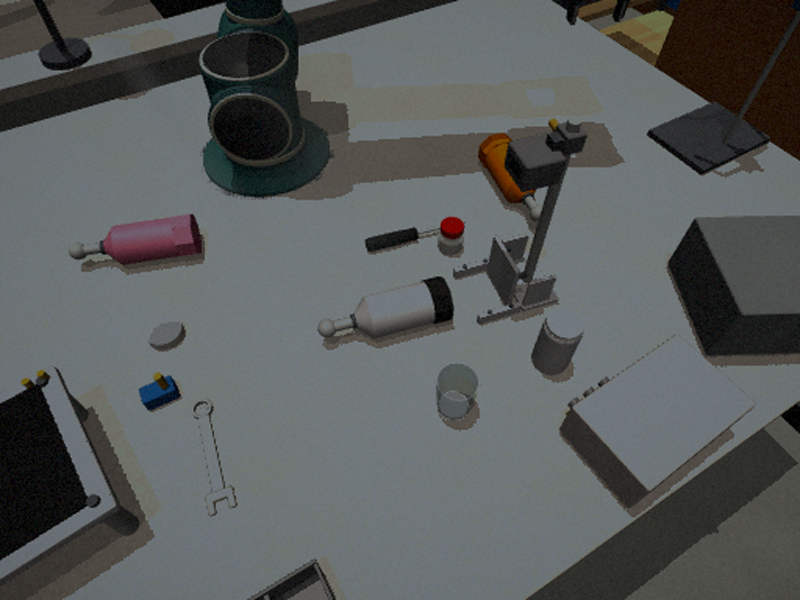

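View pics/top0.png

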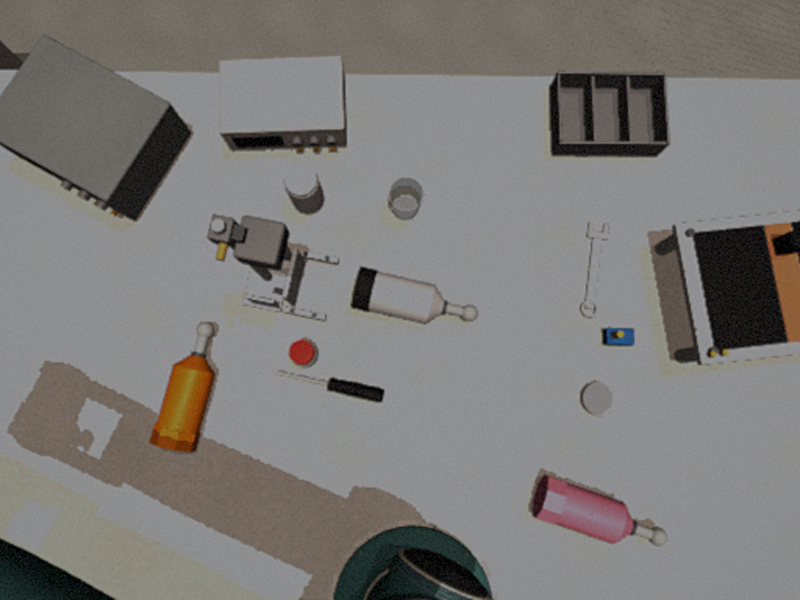

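The candidates for the bottle are white with a black boot at top (415,295), orange at (185,400), pink at (600,510), and the short can at (305,190). The description picks the white one. Its foot is at about (362,290) and its ball at (470,313), and the dock is at about (290,285). I'll check this in a close crop.

```bash
cat > h.py <<'E'
import numpy as np,pickle
d=pickle.load(open('d0.pkl','rb'))
def ray(c,u,v):
    K=c['K'];p=np.array([(u-K[0,2])/K[0,0],-(v-K[1,2])/K[1,1],-1.]);return c['T'][:3,:3]@p,c['T'][:3,3]
def onz(c,u,v,z):
    r,o=ray(c,u,v);return o+r*(z-o[2])/r[2]
def proj(c,P):
    p=c['T'][:3,:3].T@(np.asarray(P)-c['T'][:3,3]);K=c['K'];return K[0,0]*p[0]/-p[2]+K[0,2],K[1,1]*-p[1]/-p[2]+K[1,2]
def tri(c1,uv1,c2,uv2):
    r1,o1=ray(c1,*uv1);r2,o2=ray(c2,*uv2);A=np.c_[r1,-r2];t=np.linalg.lstsq(A,o2-o1,rcond=None)[0]
    a,b=o1+r1*t[0],o2+r2*t[1];return (a+b)/2,np.linalg.norm(a-b)
E
python3 - <<'E'
from h import *;import cv2
def crop(n,x,y,w,h,k,o):
    i=d[n]['img'][y:y+h,x:x+w,::-1];i=cv2.convertScaleAbs(i,alpha=1.5);cv2.imwrite(o,cv2.resize(i,None,fx=k,fy=k,interpolation=cv2.INTER_CUBIC))
crop('top',130,120,190,100,4.2,'pics/ct.png');crop('scene',190,65,190,140,4.2,'pics/cs.png')
E
```

```text
(no output)
```

View pics/ct.png

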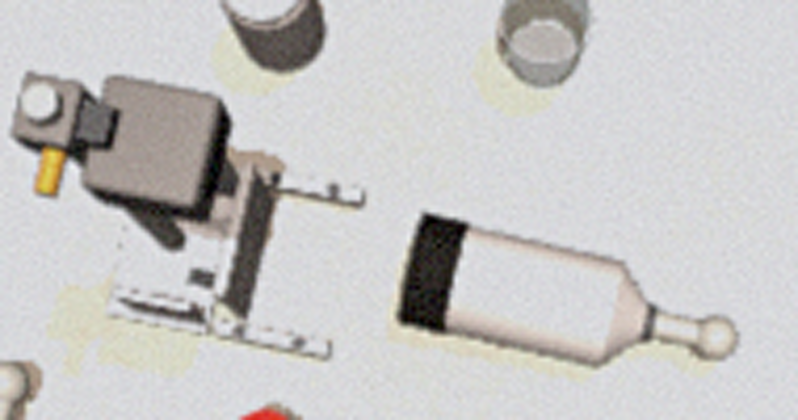

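View pics/cs.png

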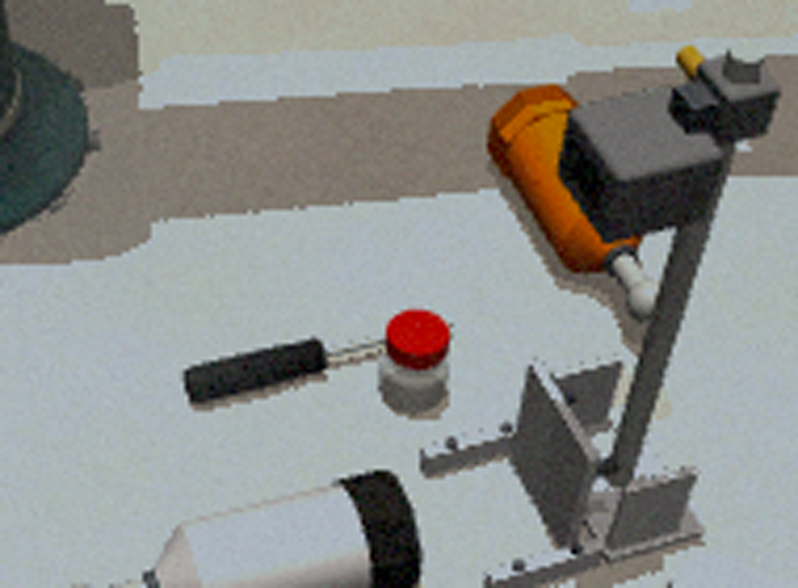

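The crops confirm the white bottle. In the top crop the ball is at (716,337) and the boot's foot corners are at (425,213) and (400,322). The rail ends are at (366,186)/(364,199) and (331,337)/(328,350), and the plate's top edge is at about (262,165)-(232,310).

```bash
python3 - <<'E'
from h import *
t=d['top'];s=d['scene']
T=lambda x,y,z:onz(t,130+(x+.5)/4.2-.5,120+(y+.5)/4.2-.5,z)
S=lambda x,y,z:onz(s,190+(x+.5)/4.2-.5,65+(y+.5)/4.2-.5,z)
ball=T(716,337,.036);fa=T(425,213,.051);fb=T(400,322,.051);foot=(fa+fb)/2
ballS=onz(s,326*.64,327*.64,.036)
ax=foot-ball;print('ball',ball,ballS,'foot',foot,'len',np.linalg.norm(ax[:2]),'width',np.linalg.norm(fa-fb),'ang',np.degrees(np.arctan2(ax[1],ax[0])))
ri=T(365,199,.022);ro=T(367,186,.022);li=T(331,337,.022);lo=T(328,350,.022)
print('rails',ri,ro,li,lo,np.linalg.norm(ri-li),np.linalg.norm(ro-lo))
v=(ri-li);h1=np.degrees(np.arctan2(v[0],-v[1]))+0
print('cross dir',v, 'outer',ro-lo)
# rail length direction: lower rail outer edge
for p,q in(((109,318),(328,358)),):
  a=T(*p,0);b=T(*q,0);print('lower rail bottom outer',a,b,a-b,np.degrees(np.arctan2(*(a-b)[1::-1])))
a=T(275,172,.022);print('ang upper rail outer top',np.degrees(np.arctan2(*(a-ro)[1::-1])))
print('plate top', T(262,165,.1),T(280,170,.1),T(232,310,.1))
# scene rails ends: far rail end top, near rail end
print('sc',S(421,452,.022),S(487,578,.022))
# plate top corners
print('plate sc',S(531,363,.1),S(596,460,.1))
E
```

```text
ball [ 0.50198646 -0.09588594  0.036     ] [ 0.50094908 -0.09619811  0.036     ] foot [0.54395961 0.10282237 0.051     ] len 0.2030929254938013 width 0.0736567939372813 ang 78.07274338084062
rails [0.59558803 0.13711009 0.022     ] [0.60453815 0.13595327 0.022     ] [0.50183983 0.15767383 0.022     ] [0.49313381 0.15944956 0.022     ] 0.09597703890766854 0.11385518156420224
cross dir [ 0.0937482  -0.02056374  0.        ] outer [ 0.11140434 -0.02349629  0.        ]
lower rail bottom outer [0.51666383 0.31034188 0.        ] [ 4.90622483e-01  1.61637783e-01 -2.22044605e-16] [2.60413470e-02 1.48704102e-01 2.22044605e-16] 80.06697701060487
ang upper rail outer top 81.6734013898706
plate top [0.59904639 0.19528123 0.1       ] [0.59594382 0.18394793 0.1       ] [0.50712213 0.21098447 0.1       ]
sc [0.49457725 0.15704234 0.022     ] [0.60040405 0.13583874 0.022     ]
plate sc [0.51959042 0.21564913 0.1       ] [0.60280854 0.20241615 0.1       ]
```

```bash
cat >> h.py <<'E'
from scipy.spatial.transform import Rotation as Ro
H=np.radians(79.);D=np.array([np.cos(H),np.sin(H),0]);N=np.array([-D[1],D[0],0])
BALL=np.array([.5015,-.096,.036])
def rot(lean,h=H):
    l=np.radians(lean);z=np.sin(l)*np.array([np.cos(h),np.sin(h),0])-np.cos(l)*np.array([0,0,1.]);y=np.array([np.sin(h),-np.cos(h),0]);return np.c_[np.cross(y,z),y,z]
def go(p,R):
    from cell import readout
    s=readout.sense();R0=np.array(s['tool_rot']);print('shift',np.round(R0.T@(np.array(p)-s['ee_pos']),4),'turn',np.round(Ro.from_matrix(R0.T@R).as_rotvec(),4))
E
python3 - <<'E'
from h import *
t=d['top']
T=lambda x,y,z:onz(t,130+(x+.5)/4.2-.5,120+(y+.5)/4.2-.5,z)
for p in((250,170,.1),(225,310,.1),(282,175,0.022),(252,315,0.022)):print(T(*p))
R=rot(45);g=BALL+.0205*R[:,2];print('grasp',g);print(R)
go(g-.10*R[:,2]+[0,0,.1],R)
E
```

```text
[0.59577176 0.20267399 0.1       ]
[0.50708527 0.21529606 0.1       ]
[0.61159437 0.19324345 0.022     ]
[0.51614578 0.2104269  0.022     ]
grasp [ 0.50426591 -0.08177064  0.02150431]
[[ 0.13492233  0.98162718  0.13492233]
 [ 0.69411524 -0.190809    0.69411524]
 [ 0.70710678  0.         -0.70710678]]
shift [-0.5117 -0.6312  0.0391] turn [-0.5404  0.6551  1.3024]
```

```bash
python3 -m jog '[{"dz":-0.06},{"dz":-0.12},{"dx":-0.04,"dy":-0.05,"dz":-0.12,"wz":0.18},{"dx":-0.08,"dy":-0.10,"dz":-0.12,"wz":0.36},{"dx":-0.12,"dy":-0.15,"dz":-0.12,"wz":0.54},{"dx":-0.16,"dy":-0.20,"dz":-0.12,"wz":0.72},{"dx":-0.20,"dy":-0.25,"dz":-0.12,"wz":0.9},{"dx":-0.24,"dy":-0.30,"dz":-0.12,"wz":1.08},{"dx":-0.28,"dy":-0.35,"dz":-0.12,"wz":1.26},{"dx":-0.32,"dy":-0.40,"dz":-0.12,"wz":1.3},{"dx":-0.36,"dy":-0.45,"dz":-0.12,"wz":1.3},{"dx":-0.40,"dy":-0.50,"dz":-0.12,"wz":1.3}]'; python3 - <<'E'
from h import *
R=rot(45);g=BALL+.0205*R[:,2]
go(g-.10*R[:,2]+[0,0,.05],R)
from cell import readout
print(np.round(readout.sense()['q'],3))
E
```

```text
shift [-0.5117 -0.6312  0.0891] turn [-0.5404  0.6551  1.3024]
[ 1.149  0.116  1.442  0.     1.584 -0.038]schema error: expected keys dx, dy, dz, wx, wy, wz, fingers
```

```bash
python3 -m jog '[{"dx":0,"dy":0,"dz":-0.06,"wx":0,"wy":0,"wz":0,"fingers":0.0854},{"dx":0,"dy":0,"dz":-0.12,"wx":0,"wy":0,"wz":0,"fingers":0.0854},{"dx":-0.04,"dy":-0.05,"dz":-0.12,"wx":0,"wy":0,"wz":0.18,"fingers":0.0854},{"dx":-0.08,"dy":-0.10,"dz":-0.12,"wx":0,"wy":0,"wz":0.36,"fingers":0.0854},{"dx":-0.12,"dy":-0.15,"dz":-0.12,"wx":0,"wy":0,"wz":0.54,"fingers":0.0854},{"dx":-0.16,"dy":-0.20,"dz":-0.12,"wx":0,"wy":0,"wz":0.72,"fingers":0.0854},{"dx":-0.20,"dy":-0.25,"dz":-0.12,"wx":0,"wy":0,"wz":0.9,"fingers":0.0854},{"dx":-0.24,"dy":-0.30,"dz":-0.12,"wx":0,"wy":0,"wz":1.08,"fingers":0.0854},{"dx":-0.28,"dy":-0.35,"dz":-0.12,"wx":0,"wy":0,"wz":1.26,"fingers":0.0854},{"dx":-0.32,"dy":-0.40,"dz":-0.12,"wx":0,"wy":0,"wz":1.3,"fingers":0.0854},{"dx":-0.36,"dy":-0.45,"dz":-0.12,"wx":0,"wy":0,"wz":1.3,"fingers":0.0854},{"dx":-0.40,"dy":-0.50,"dz":-0.12,"wx":0,"wy":0,"wz":1.3,"fingers":0.0854}]'; python3 - <<'E'
from h import *
R=rot(45);g=BALL+.0205*R[:,2]
go(g-.10*R[:,2]+[0,0,.05],R)
from cell import readout
print(np.round(readout.sense()['q'],3))
E
```

```text
time_s: 1.6
ee_pos: [0.432, 0.0251, 0.3513]
tool_rot: [[0.113, 0.994, 0.0], [0.994, -0.113, 0.0], [0.0, 0.0, -1.0]]
force: [0.8, 0.5, 0.9]
width: 1.0
finger_force: 0.0
shift [-0.1686  0.0782  0.2091] turn [-0.0307  0.7849  0.075 ]
[-1.000e-03 -4.220e-01  1.727e+00  0.000e+00  1.835e+00  1.120e-01]
```

```bash
python3 -m jog '[{"dx":-0.05,"dy":0.03,"dz":0.0,"wx":0,"wy":0.18,"wz":0.02,"fingers":0.0854},{"dx":-0.1,"dy":0.06,"dz":0.02,"wx":0,"wy":0.36,"wz":0.04,"fingers":0.0854},{"dx":-0.15,"dy":0.078,"dz":0.05,"wx":-0.02,"wy":0.54,"wz":0.06,"fingers":0.0854},{"dx":-0.169,"dy":0.078,"dz":0.1,"wx":-0.03,"wy":0.7,"wz":0.075,"fingers":0.0854},{"dx":-0.169,"dy":0.078,"dz":0.15,"wx":-0.03,"wy":0.785,"wz":0.075,"fingers":0.0854},{"dx":-0.169,"dy":0.078,"dz":0.19,"wx":-0.03,"wy":0.785,"wz":0.075,"fingers":0.0854},{"dx":-0.169,"dy":0.078,"dz":0.209,"wx":-0.03,"wy":0.785,"wz":0.075,"fingers":0.0854},{"dx":-0.169,"dy":0.078,"dz":0.209,"wx":-0.03,"wy":0.785,"wz":0.075,"fingers":0.0854}]'; python3 - <<'E'
from h import *
R=rot(45);g=BALL+.0205*R[:,2]
go(g-.10*R[:,2],R);go(g,R)
from cell import readout
print(np.round(readout.sense()['q'],3))
E
```

```text
time_s: 2.6
ee_pos: [0.4906, -0.1492, 0.1425]
tool_rot: [[0.135, 0.982, 0.133], [0.694, -0.19, 0.695], [0.707, -0.001, -0.707]]
force: [0.2, 0.2, 0.9]
width: 1.0
finger_force: 0.0
shift [-0.0369  0.0006  0.0342] turn [-0.0017 -0.0001 -0.0003]
shift [-0.0369  0.0008  0.1342] turn [-0.0017 -0.0001 -0.0003]
[-0.704 -0.005  1.856  0.671  1.71  -0.563]
```

```bash
python3 -m jog '[{"dx":-0.036,"dy":0.001,"dz":0.04,"wx":0,"wy":0,"wz":0,"fingers":0.0854},{"dx":-0.037,"dy":0.001,"dz":0.085,"wx":0,"wy":0,"wz":0,"fingers":0.0854},{"dx":-0.037,"dy":0.001,"dz":0.115,"wx":0,"wy":0,"wz":0,"fingers":0.0854},{"dx":-0.037,"dy":0.001,"dz":0.134,"wx":0,"wy":0,"wz":0,"fingers":0.0854},{"dx":-0.037,"dy":0.001,"dz":0.134,"wx":0,"wy":0,"wz":0,"fingers":0.05},{"dx":-0.037,"dy":0.001,"dz":0.134,"wx":0,"wy":0,"wz":0,"fingers":0.04}]' 25; python3 - <<'E'
from cell import cams
import cv2
for n in("scene","top"):
    i=cams.snapshot(n)['img'][:,:,::-1]; cv2.imwrite(f'pics/{n}1.png',i)
a=cv2.imread('pics/scene1.png')[150:290,130:320];b=cv2.imread('pics/top1.png')[140:240,210:340]
f=lambda i,w,h:cv2.resize(cv2.convertScaleAbs(i,alpha=1.4),(w,h),interpolation=cv2.INTER_CUBIC)
import numpy as np
cv2.imwrite('pics/g1.png',np.hstack([f(a,400,295),f(b,384,295)]))
E
```

```text
time_s: 3.35
ee_pos: [0.5052, -0.0831, 0.0228]
tool_rot: [[0.134, 0.982, 0.135], [0.695, -0.19, 0.693], [0.707, 0.001, -0.708]]
force: [-0.7, -0.4, -0.0]
width: 0.605
finger_force: 0.0
```

View pics/g1.png

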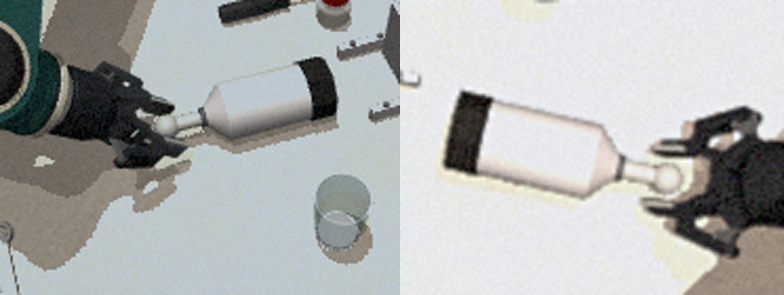

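The ball, at (165,123) on the left and (665,178) on the right, sits centred between the open pads. I'll close on it.

```bash
python3 -m jog '[{"dx":0,"dy":0,"dz":0,"wx":0,"wy":0,"wz":0,"fingers":0.03},{"dx":0,"dy":0,"dz":0,"wx":0,"wy":0,"wz":0,"fingers":0.02},{"dx":0,"dy":0,"dz":0,"wx":0,"wy":0,"wz":0,"fingers":0.02},{"dx":0,"dy":0,"dz":0,"wx":0,"wy":0,"wz":0,"fingers":0.02}]' 25; python3 - <<'E'
from h import *
from cell import readout
s=readout.sense();R=np.array(s['tool_rot'])
ball=np.array(s['ee_pos'])-.0205*R[:,2];print('ball',ball)
# target: foot at plate centre x~ origin-6mm
O=np.array([.561,.2158,0]);tgt=O-.006*D-.205*D;tgt[2]=.036
print('to plate',R.T@(tgt-ball)*1000, tgt-ball, 'per mm of D in tool',R.T@D,R.T@[0,0,1])
E
```

```text
time_s: 3.95
ee_pos: [0.5046, -0.0827, 0.0216]
tool_rot: [[0.135, 0.982, 0.135], [0.694, -0.191, 0.694], [0.707, -0.0, -0.707]]
force: [-0.4, -5.2, 4.0]
width: 0.332
finger_force: 24.3
ball [ 0.50188811 -0.09689972  0.03614696]
to plate [75.74198168 -1.64311422 75.90924528] [ 0.01885119  0.10557638 -0.00014696] per mm of D in tool [ 7.07300009e-01 -2.87637851e-05  7.06913500e-01] [ 7.06913443e-01 -3.75783832e-04 -7.07299967e-01]
```

```bash
python3 -m jog '[{"dx":0.005,"dy":0,"dz":0.005,"wx":0,"wy":0,"wz":0,"fingers":0.02},{"dx":0.012,"dy":0,"dz":0.012,"wx":0,"wy":0,"wz":0,"fingers":0.02},{"dx":0.02,"dy":0,"dz":0.02,"wx":0,"wy":0,"wz":0,"fingers":0.02},{"dx":0.028,"dy":-0.001,"dz":0.028,"wx":0,"wy":0,"wz":0,"fingers":0.02},{"dx":0.036,"dy":-0.001,"dz":0.036,"wx":0,"wy":0,"wz":0,"fingers":0.02},{"dx":0.044,"dy":-0.001,"dz":0.044,"wx":0,"wy":0,"wz":0,"fingers":0.02},{"dx":0.05,"dy":-0.002,"dz":0.05,"wx":0,"wy":0,"wz":0,"fingers":0.02},{"dx":0.056,"dy":-0.002,"dz":0.056,"wx":0,"wy":0,"wz":0,"fingers":0.02},{"dx":0.06,"dy":-0.002,"dz":0.06,"wx":0,"wy":0,"wz":0,"fingers":0.02},{"dx":0.063,"dy":-0.002,"dz":0.063,"wx":0,"wy":0,"wz":0,"fingers":0.02}]'; python3 - <<'E'
from cell import cams
import cv2,numpy as np
f=lambda i,w,h:cv2.resize(cv2.convertScaleAbs(i[:,:,::-1],alpha=1.4),(w,h),interpolation=cv2.INTER_CUBIC)
a=cams.snapshot('scene')['img'][130:250,200:360];b=cams.snapshot('top')['img'][130:230,140:300]
cv2.imwrite('pics/s1.png',np.hstack([f(a,400,300),f(b,400,250+50)]))
E
```

```text
time_s: 5.2
ee_pos: [0.5195, 0.0056, 0.0215]
tool_rot: [[0.135, 0.982, 0.134], [0.694, -0.19, 0.694], [0.707, -0.001, -0.707]]
force: [-1.0, -5.3, 4.4]
width: 0.334
finger_force: 24.4
```

View pics/s1.png

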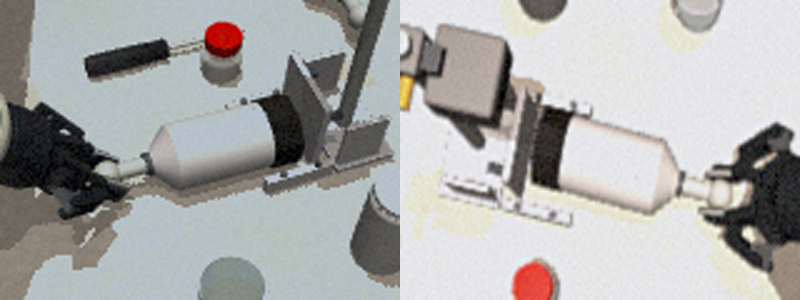

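The bottle lies between the rails, with the boot at (550,145) on the right and a small gap to the plate at (523,150). Now I'll feel for the plate.

```bash
J='python3 -m jog'; for k in 1; do
python3 -m jog '[{"dx":0.0014,"dy":0,"dz":0.0014,"wx":0,"wy":0,"wz":0,"fingers":0.02},{"dx":0.0028,"dy":0,"dz":0.0028,"wx":0,"wy":0,"wz":0,"fingers":0.02}]' | grep -E 'ee_pos|force'
python3 -m jog '[{"dx":0.0007,"dy":0,"dz":0.0007,"wx":0,"wy":0,"wz":0,"fingers":0.02},{"dx":0.0014,"dy":0,"dz":0.0014,"wx":0,"wy":0,"wz":0,"fingers":0.02}]'| grep -E 'ee_pos|force'
python3 -m jog '[{"dx":0.0007,"dy":0,"dz":0.0007,"wx":0,"wy":0,"wz":0,"fingers":0.02},{"dx":0.0014,"dy":0,"dz":0.0014,"wx":0,"wy":0,"wz":0,"fingers":0.02}]'| grep -E 'ee_pos|force'
done
```

```text
ee_pos: [0.5203, 0.0091, 0.0214]
force: [-0.3, -5.7, 5.4]
finger_force: 25.0
ee_pos: [0.5206, 0.0111, 0.0214]
force: [-0.6, -4.6, 5.3]
finger_force: 25.0
ee_pos: [0.521, 0.013, 0.0215]
force: [-1.2, -5.2, 6.0]
finger_force: 25.0
```

```bash

python3 -m jog '[{"dx":0.0007,"dy":0,"dz":0.0007,"wx":0,"wy":0,"wz":0,"fingers":0.02},{"dx":0.0014,"dy":0,"dz":0.0014,"wx":0,"wy":0,"wz":0,"fingers":0.02}]' | grep -E 'ee_pos|force:'
python3 -m jog '[{"dx":0.0007,"dy":0,"dz":0.0007,"wx":0,"wy":0,"wz":0,"fingers":0.02},{"dx":0.0014,"dy":0,"dz":0.0014,"wx":0,"wy":0,"wz":0,"fingers":0.02}]'| grep -E 'ee_pos|force:'
```

```text
ee_pos: [0.5214, 0.0149, 0.0215]
force: [-1.2, -6.0, 5.8]
finger_force: 25.0
ee_pos: [0.5218, 0.0169, 0.0215]
force: [-0.6, -5.7, 4.7]
finger_force: 25.0
```

```bash

python3 -m jog '[{"dx":0.0007,"dy":0,"dz":0.0007,"wx":0,"wy":0,"wz":0,"fingers":0.02},{"dx":0.0014,"dy":0,"dz":0.0014,"wx":0,"wy":0,"wz":0,"fingers":0.02}]' | grep -E 'ee_pos|force:'
python3 -m jog '[{"dx":0.0007,"dy":0,"dz":0.0007,"wx":0,"wy":0,"wz":0,"fingers":0.02},{"dx":0.0014,"dy":0,"dz":0.0014,"wx":0,"wy":0,"wz":0,"fingers":0.02}]'| grep -E 'ee_pos|force:'
```

```text
ee_pos: [0.5223, 0.0183, 0.0214]
force: [-4.0, -19.3, 7.2]
finger_force: 25.6
ee_pos: [0.523, 0.0191, 0.0214]
force: [-3.3, -20.9, 6.9]
finger_force: 25.7
```

Contact at TCP y of about 0.018, so the plate face is about 11 mm in front of the origin. The ball then follows a circle about the plate/bench corner (radius 208 mm, from the 36 mm foot radius and 205 mm ball distance).

```bash
python3 - <<'E'
import numpy as np
def o(t):
    t=np.radians(t);x=205*(1-np.cos(t))-36*np.sin(t);z=36*(np.cos(t)-1)+205*np.sin(t);return np.array([(x+z),(x-z)])*.70711
prev=0
for e in range(10,91,10):
    print(e,[tuple(np.round(o(a)-o(e-10),1)) for a in (e-7.5,e-5,e-2.5,e)])
E
python3 -m jog '[{"dx":-0.0007,"dy":0,"dz":-0.0007,"wx":0,"wy":0,"wz":0,"fingers":0.02},{"dx":-0.0007,"dy":0,"dz":-0.0007,"wx":0,"wy":0,"wz":0,"fingers":0.02}]' 25
```

```text
10 [(np.float64(5.3), np.float64(-7.3)), (np.float64(10.9), np.float64(-14.2)), (np.float64(16.6), np.float64(-20.8)), (np.float64(22.6), np.float64(-27.0))]
20 [(np.float64(6.1), np.float64(-5.8)), (np.float64(12.4), np.float64(-11.3)), (np.float64(18.9), np.float64(-16.4)), (np.float64(25.5), np.float64(-21.0))]
30 [(np.float64(6.7), np.float64(-4.2)), (np.float64(13.6), np.float64(-8.0)), (np.float64(20.6), np.float64(-11.4)), (np.float64(27.7), np.float64(-14.4))]
40 [(np.float64(7.2), np.float64(-2.5)), (np.float64(14.4), np.float64(-4.6)), (np.float64(21.7), np.float64(-6.2)), (np.float64(29.0), np.float64(-7.3))]
50 [(np.float64(7.4), np.float64(-0.7)), (np.float64(14.7), np.float64(-0.9)), (np.float64(22.1), np.float64(-0.7)), (np.float64(29.5), np.float64(-0.0))]
60 [(np.float64(7.3), np.float64(1.1)), (np.float64(14.6), np.float64(2.7)), (np.float64(21.8), np.float64(4.8)), (np.float64(29.0), np.float64(7.3))]
70 [(np.float64(7.1), np.float64(2.9)), (np.float64(14.1), np.float64(6.3)), (np.float64(20.9), np.float64(10.1)), (np.float64(27.7), np.float64(14.4))]
80 [(np.float64(6.6), np.float64(4.7)), (np.float64(13.1), np.float64(9.7)), (np.float64(19.4), np.float64(15.2)), (np.float64(25.5), np.float64(21.0))]
90 [(np.float64(5.9), np.float64(6.2)), (np.float64(11.7), np.float64(12.8)), (np.float64(17.2), np.float64(19.7)), (np.float64(22.6), np.float64(27.0))]
time_s: 7.3
ee_pos: [0.5226, 0.0194, 0.0215]
tool_rot: [[0.135, 0.982, 0.135], [0.695, -0.191, 0.694], [0.707, -0.0, -0.708]]
force: [1.1, -8.2, 4.3]
width: 0.334
finger_force: 25.3
```

```bash

python3 -m jog '[{"dx":0.0053,"dy":0,"dz":-0.0073,"wx":0,"wy":0,"wz":0,"fingers":0.02},{"dx":0.0109,"dy":0,"dz":-0.0142,"wx":0,"wy":0,"wz":0,"fingers":0.02},{"dx":0.0166,"dy":0,"dz":-0.0208,"wx":0,"wy":0,"wz":0,"fingers":0.02},{"dx":0.0226,"dy":0,"dz":-0.027,"wx":0,"wy":0,"wz":0,"fingers":0.02},{"dx":0.0226,"dy":0,"dz":-0.027,"wx":0,"wy":0,"wz":0,"fingers":0.02}]'
```

```text
time_s: 7.92
ee_pos: [0.522, 0.0168, 0.0573]
tool_rot: [[0.134, 0.982, 0.135], [0.694, -0.19, 0.694], [0.707, 0.0, -0.707]]
force: [-0.2, -2.1, -1.7]
width: 0.331
finger_force: 25.1
```

```bash

python3 -m jog '[{"dx":0.0064,"dy":0,"dz":-0.0054,"wx":0,"wy":0,"wz":0,"fingers":0.02},{"dx":0.0127,"dy":0,"dz":-0.0109,"wx":0,"wy":0,"wz":0,"fingers":0.02},{"dx":0.0192,"dy":0,"dz":-0.016,"wx":0,"wy":0,"wz":0,"fingers":0.02},{"dx":0.0258,"dy":0,"dz":-0.0206,"wx":0,"wy":0,"wz":0,"fingers":0.02},{"dx":0.0258,"dy":0,"dz":-0.0206,"wx":0,"wy":0,"wz":0,"fingers":0.02}]'
python3 -m jog '[{"dx":0.0067,"dy":0,"dz":-0.0042,"wx":0,"wy":0,"wz":0,"fingers":0.02},{"dx":0.0136,"dy":0,"dz":-0.008,"wx":0,"wy":0,"wz":0,"fingers":0.02},{"dx":0.0206,"dy":0,"dz":-0.0114,"wx":0,"wy":0,"wz":0,"fingers":0.02},{"dx":0.0277,"dy":0,"dz":-0.0144,"wx":0,"wy":0,"wz":0,"fingers":0.02},{"dx":0.0277,"dy":0,"dz":-0.0144,"wx":0,"wy":0,"wz":0,"fingers":0.02}]'
```

```text
time_s: 8.55
ee_pos: [0.5227, 0.0206, 0.0901]
tool_rot: [[0.134, 0.982, 0.135], [0.694, -0.19, 0.694], [0.707, 0.0, -0.707]]
force: [-1.0, -1.9, -0.7]
width: 0.333
finger_force: 25.1
time_s: 9.18
ee_pos: [0.5245, 0.0299, 0.1198]
tool_rot: [[0.134, 0.982, 0.135], [0.694, -0.19, 0.694], [0.707, 0.0, -0.707]]
force: [-0.2, -3.4, 0.3]
width: 0.333
finger_force: 25.2
```

```bash
cat > look.py <<'E'
from cell import cams
import cv2,numpy as np,sys
f=lambda i,w,h:cv2.resize(cv2.convertScaleAbs(i[:,:,::-1],alpha=1.4),(w,h),interpolation=cv2.INTER_CUBIC)
a=cams.snapshot('scene')['img'][60:240,200:370];b=cams.snapshot('top')['img'][110:230,130:260]
cv2.imwrite(sys.argv[1],np.hstack([f(a,425,450),f(b,375,450)]))
E
python3 look.py pics/l1.png
```

```text
(no output)
```

View pics/l1.png

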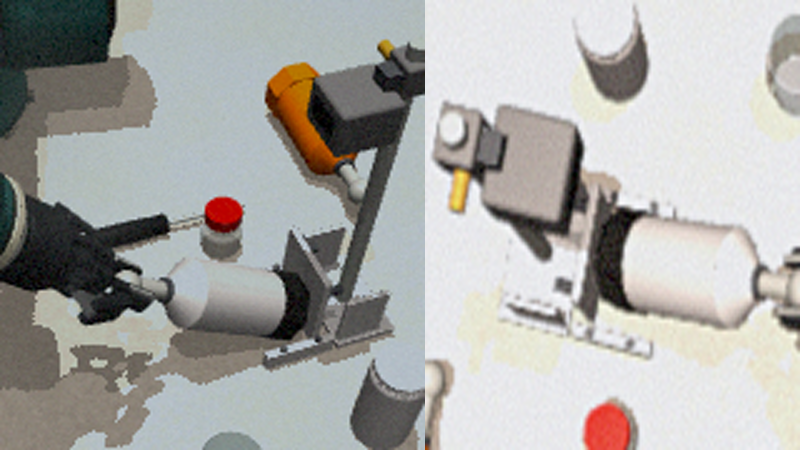

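The bottle has risen about 30°, with the boot at (300,305) on the left still down and against the plate. I'll go on lifting.

```bash

python3 -m jog '[{"dx":0.0072,"dy":0,"dz":-0.0025,"wx":0,"wy":0,"wz":0,"fingers":0.02},{"dx":0.0144,"dy":0,"dz":-0.0046,"wx":0,"wy":0,"wz":0,"fingers":0.02},{"dx":0.0217,"dy":0,"dz":-0.0062,"wx":0,"wy":0,"wz":0,"fingers":0.02},{"dx":0.029,"dy":0,"dz":-0.0073,"wx":0,"wy":0,"wz":0,"fingers":0.02},{"dx":0.029,"dy":0,"dz":-0.0073,"wx":0,"wy":0,"wz":0,"fingers":0.02}]'
python3 -m jog '[{"dx":0.0074,"dy":0,"dz":-0.0007,"wx":0,"wy":0,"wz":0,"fingers":0.02},{"dx":0.0147,"dy":0,"dz":-0.0009,"wx":0,"wy":0,"wz":0,"fingers":0.02},{"dx":0.0221,"dy":0,"dz":-0.0007,"wx":0,"wy":0,"wz":0,"fingers":0.02},{"dx":0.0295,"dy":0,"dz":0,"wx":0,"wy":0,"wz":0,"fingers":0.02},{"dx":0.0295,"dy":0,"dz":0,"wx":0,"wy":0,"wz":0,"fingers":0.02}]'
```

```text
time_s: 9.9
ee_pos: [0.5274, 0.0452, 0.1454]
tool_rot: [[0.134, 0.982, 0.134], [0.694, -0.19, 0.694], [0.707, 0.0, -0.707]]
force: [-0.4, -3.6, 2.0]
width: 0.335
finger_force: 25.3
time_s: 10.52
ee_pos: [0.5313, 0.0658, 0.1661]
tool_rot: [[0.134, 0.982, 0.134], [0.694, -0.19, 0.694], [0.707, -0.0, -0.707]]
force: [-0.3, -3.5, 2.5]
width: 0.333
finger_force: 25.5
```

```bash

python3 -m jog '[{"dx":0.0073,"dy":0,"dz":0.0011,"wx":0,"wy":0,"wz":0,"fingers":0.02},{"dx":0.0146,"dy":0,"dz":0.0027,"wx":0,"wy":0,"wz":0,"fingers":0.02},{"dx":0.0218,"dy":0,"dz":0.0048,"wx":0,"wy":0,"wz":0,"fingers":0.02},{"dx":0.029,"dy":0,"dz":0.0073,"wx":0,"wy":0,"wz":0,"fingers":0.02},{"dx":0.029,"dy":0,"dz":0.0073,"wx":0,"wy":0,"wz":0,"fingers":0.02}]'
python3 -m jog '[{"dx":0.0071,"dy":0,"dz":0.0029,"wx":0,"wy":0,"wz":0,"fingers":0.02},{"dx":0.0141,"dy":0,"dz":0.0063,"wx":0,"wy":0,"wz":0,"fingers":0.02},{"dx":0.0209,"dy":0,"dz":0.0101,"wx":0,"wy":0,"wz":0,"fingers":0.02},{"dx":0.0277,"dy":0,"dz":0.0144,"wx":0,"wy":0,"wz":0,"fingers":0.02},{"dx":0.0277,"dy":0,"dz":0.0144,"wx":0,"wy":0,"wz":0,"fingers":0.02}]'
python3 look.py pics/l2.png
```

```text
time_s: 11.15
ee_pos: [0.5362, 0.0911, 0.1813]
tool_rot: [[0.135, 0.982, 0.134], [0.694, -0.19, 0.695], [0.707, -0.0, -0.707]]
force: [-0.8, -2.9, 4.9]
width: 0.332
finger_force: 26.0
time_s: 11.78
ee_pos: [0.5418, 0.1204, 0.1905]
tool_rot: [[0.135, 0.982, 0.134], [0.694, -0.19, 0.695], [0.707, -0.001, -0.707]]
force: [1.4, -2.1, 4.6]
width: 0.333
finger_force: 26.4
```

View pics/l2.png

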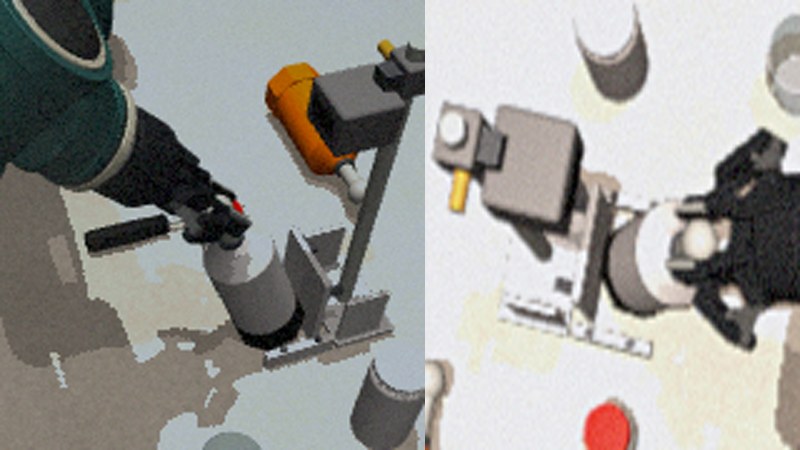

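```bash

python3 -m jog '[{"dx":0.0066,"dy":0,"dz":0.0047,"wx":0,"wy":0,"wz":0,"fingers":0.02},{"dx":0.0131,"dy":0,"dz":0.0097,"wx":0,"wy":0,"wz":0,"fingers":0.02},{"dx":0.0194,"dy":0,"dz":0.0152,"wx":0,"wy":0,"wz":0,"fingers":0.02},{"dx":0.0255,"dy":0,"dz":0.021,"wx":0,"wy":0,"wz":0,"fingers":0.02},{"dx":0.0255,"dy":0,"dz":0.021,"wx":0,"wy":0,"wz":0,"fingers":0.02}]'
python3 -m jog '[{"dx":0.003,"dy":0,"dz":0.0031,"wx":0,"wy":0,"wz":0,"fingers":0.02},{"dx":0.0059,"dy":0,"dz":0.0062,"wx":0,"wy":0,"wz":0,"fingers":0.02},{"dx":0.0088,"dy":0,"dz":0.0095,"wx":0,"wy":0,"wz":0,"fingers":0.02},{"dx":0.0117,"dy":0,"dz":0.0128,"wx":0,"wy":0,"wz":0,"fingers":0.02},{"dx":0.0117,"dy":0,"dz":0.0128,"wx":0,"wy":0,"wz":0,"fingers":0.02}]'
```

```text
time_s: 12.5
ee_pos: [0.5479, 0.1526, 0.1934]
tool_rot: [[0.135, 0.982, 0.133], [0.694, -0.19, 0.694], [0.707, -0.001, -0.707]]
force: [0.8, 0.2, 3.5]
width: 0.333
finger_force: 26.7
time_s: 13.12
ee_pos: [0.5513, 0.1694, 0.1926]
tool_rot: [[0.135, 0.982, 0.134], [0.694, -0.19, 0.694], [0.707, -0.001, -0.707]]
force: [1.8, -0.0, 1.7]
width: 0.334
finger_force: 26.8
```

```bash

python3 -m jog '[{"dx":0.0018,"dy":0,"dz":0.0023,"wx":0,"wy":0,"wz":0,"fingers":0.02},{"dx":0.0037,"dy":0,"dz":0.0046,"wx":0,"wy":0,"wz":0,"fingers":0.02},{"dx":0.0055,"dy":0,"dz":0.0069,"wx":0,"wy":0,"wz":0,"fingers":0.02},{"dx":0.0073,"dy":0,"dz":0.0093,"wx":0,"wy":0,"wz":0,"fingers":0.02},{"dx":0.0084,"dy":0,"dz":0.0107,"wx":0,"wy":0,"wz":0,"fingers":0.02},{"dx":0.0084,"dy":0,"dz":0.0107,"wx":0,"wy":0,"wz":0,"fingers":0.02}]'
python3 -m jog '[{"dx":0.0009,"dy":0,"dz":0.0012,"wx":0,"wy":0,"wz":0,"fingers":0.02},{"dx":0.0018,"dy":0,"dz":0.0024,"wx":0,"wy":0,"wz":0,"fingers":0.02},{"dx":0.0018,"dy":0,"dz":0.0024,"wx":0,"wy":0,"wz":0,"fingers":0.02}]'
```

```text
time_s: 13.88
ee_pos: [0.5539, 0.1824, 0.191]
tool_rot: [[0.135, 0.982, 0.134], [0.694, -0.19, 0.694], [0.707, -0.001, -0.707]]
force: [1.1, 1.2, 2.5]
width: 0.335
finger_force: 26.9
time_s: 14.25
ee_pos: [0.5545, 0.1853, 0.1906]
tool_rot: [[0.135, 0.982, 0.134], [0.694, -0.191, 0.694], [0.707, -0.001, -0.707]]
force: [0.8, 1.2, 2.0]
width: 0.333
finger_force: 26.9
```

```bash

python3 -m jog '[{"dx":0.0005,"dy":0,"dz":0.0008,"wx":0,"wy":0,"wz":0,"fingers":0.02},{"dx":0.001,"dy":0,"dz":0.0015,"wx":0,"wy":0,"wz":0,"fingers":0.02},{"dx":0.001,"dy":0,"dz":0.0015,"wx":0,"wy":0,"wz":0,"fingers":0.02}]' | grep -E "pos|force"
python3 -m jog '[{"dx":0.0005,"dy":0,"dz":0.0008,"wx":0,"wy":0,"wz":0,"fingers":0.02},{"dx":0.001,"dy":0,"dz":0.0011,"wx":0,"wy":0,"wz":0,"fingers":0.02},{"dx":0.001,"dy":0,"dz":0.0011,"wx":0,"wy":0,"wz":0,"fingers":0.02}]'| grep -E "pos|force"
python3 look.py pics/l3.png
```

```text
ee_pos: [0.5549, 0.187, 0.1904]
force: [1.0, 0.4, 2.5]
finger_force: 26.9
ee_pos: [0.5551, 0.1884, 0.1902]
force: [1.3, -0.5, 2.9]
finger_force: 27.0
```

View pics/l3.png

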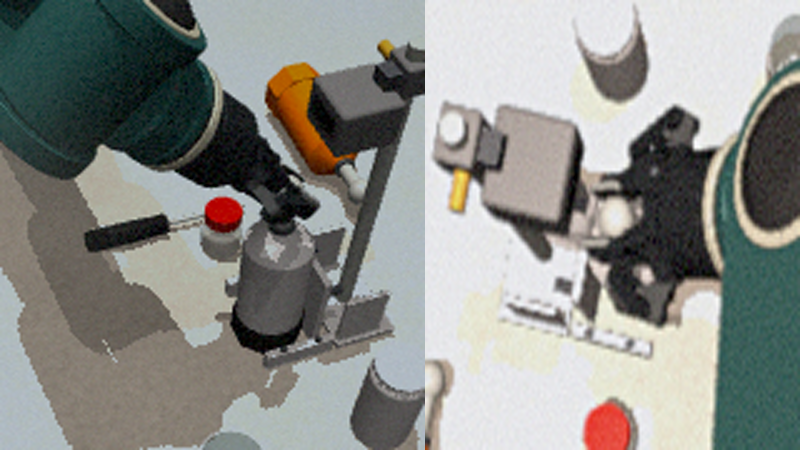

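```bash

python3 -m jog '[{"dx":0.0005,"dy":0,"dz":0.0005,"wx":0,"wy":0,"wz":0,"fingers":0.02},{"dx":0.001,"dy":0,"dz":0.001,"wx":0,"wy":0,"wz":0,"fingers":0.02},{"dx":0.001,"dy":0,"dz":0.001,"wx":0,"wy":0,"wz":0,"fingers":0.02}]' | grep -E "pos|force"
python3 -m jog '[{"dx":0.0005,"dy":0,"dz":0.0005,"wx":0,"wy":0,"wz":0,"fingers":0.02},{"dx":0.001,"dy":0,"dz":0.001,"wx":0,"wy":0,"wz":0,"fingers":0.02},{"dx":0.001,"dy":0,"dz":0.001,"wx":0,"wy":0,"wz":0,"fingers":0.02}]'| grep -E "pos|force"
```

```text
ee_pos: [0.5553, 0.1898, 0.1901]
force: [0.3, -0.5, 2.3]
finger_force: 26.9
ee_pos: [0.5556, 0.1912, 0.1901]
force: [0.6, -2.1, 0.5]
finger_force: 26.9
```

The bottle looks upright in the left view, from (275,230) down to (265,345). Its flushness with the plate needs a closer check.

```bash
cat > fin.py <<'E'
from h import *
from cell import cams
import cv2
def up(n,x,y,w,h,k,F):
    c=cams.snapshot(n);i=cv2.resize(cv2.convertScaleAbs(c['img'][y:y+h,x:x+w,::-1],alpha=1.7),None,fx=k,fy=k,interpolation=cv2.INTER_CUBIC)
    def dot(P,col):
        u,v=proj(c,P);cv2.circle(i,(int((u-x+.5)*k),int((v-y+.5)*k)),1,col,-1)
    for z in(0.,.032,.135):
        for a in np.linspace(0,2*np.pi,60):dot([F[0]+.036*np.cos(a),F[1]+.036*np.sin(a),z],(0,0,255))
    Pc=np.array([F[0],F[1],0])+.036*D
    for s in np.linspace(-.043,.043,50):
        for z in (0,.1):dot(Pc+s*N+[0,0,z],(0,255,0))
    return i
cv2.imwrite('pics/fin.png',up('scene',285,130,85,75,8,(.552,.1710)))
E
python3 fin.py
```

```text
(no output)
```

View pics/fin.png

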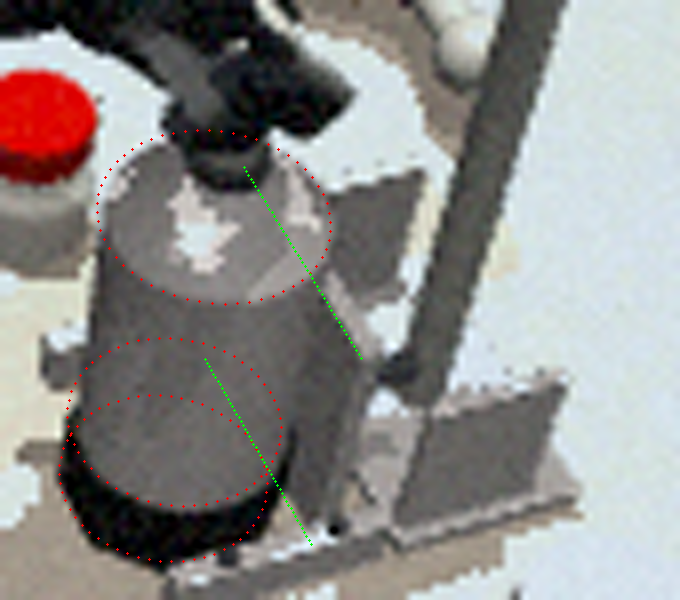

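```bash
python3 - <<'E'
from h import *
c=d['scene'];F=np.array([.552,.171,0])
def px(P):
    u,v=proj(c,P);return np.round([(u-285+.5)*8,(v-130+.5)*8],0)
for z in(.135,.158,.165,.205):print(z,px(F+[0,0,z]),'6mm fwd',px(F+.006*D+[0,0,z]))
# rms of plate edges: plate crop pts -> world
for (x,y,z) in((358,362,.1),(325,525,.0)):
    print(onz(c,285+x/8-.5,130+y/8-.5,z), (onz(c,285+x/8-.5,130+y/8-.5,z)-F)@D)
E
```

```text
0.135 [214. 215.] 6mm fwd [232. 210.]
0.158 [224. 164.] 6mm fwd [242. 159.]
0.165 [227. 148.] 6mm fwd [245. 143.]
0.205 [245.  52.] 6mm fwd [264.  47.]
[0.60149466 0.19628189 0.1       ] 0.03426141841574407
[0.59695233 0.20705855 0.        ] 0.04397336232496605
```

```bash

python3 -m jog '[{"dx":0.0004,"dy":0,"dz":0.0004,"wx":0,"wy":0,"wz":0,"fingers":0.02},{"dx":0.0007,"dy":0,"dz":0.0007,"wx":0,"wy":0,"wz":0,"fingers":0.02},{"dx":0.0007,"dy":0,"dz":0.0007,"wx":0,"wy":0,"wz":0,"fingers":0.02},{"dx":0.0007,"dy":0,"dz":0.0007,"wx":0,"wy":0,"wz":0,"fingers":0.02}]' | grep -E "pos|force"
python3 -m jog '[{"dx":0.0004,"dy":0,"dz":0.0004,"wx":0,"wy":0,"wz":0,"fingers":0.02},{"dx":0.0007,"dy":0,"dz":0.0007,"wx":0,"wy":0,"wz":0,"fingers":0.02},{"dx":0.0007,"dy":0,"dz":0.0007,"wx":0,"wy":0,"wz":0,"fingers":0.02},{"dx":0.0007,"dy":0,"dz":0.0007,"wx":0,"wy":0,"wz":0,"fingers":0.02}]' | grep -E "pos|force"
```

```text
ee_pos: [0.5558, 0.1921, 0.1902]
force: [-0.9, -3.8, -0.7]
finger_force: 27.0
ee_pos: [0.556, 0.1931, 0.1902]
force: [0.4, -3.6, 0.9]
finger_force: 27.0
```

```bash
cat > sh.py <<'E'
import numpy as np,cv2,sys
from cell import cams,readout
from h import proj
def avg(n=4):
    return np.mean([cams.snapshot('scene')['img'].astype(np.float32).mean(2) for _ in range(n)],0)
np.save(sys.argv[1],avg())
if len(sys.argv)>2:
    a=np.load(sys.argv[2]);b=np.load(sys.argv[1])
    for nm,(x,y,w,h) in dict(boot=(289,178,36,26),top=(294,148,36,20),neck=(302,140,20,16),plate=(330,150,50,50)).items():
        t=a[y:y+h,x:x+w];r=cv2.matchTemplate(b[y-3:y+h+3,x-3:x+w+3],t,cv2.TM_CCOEFF_NORMED)
        r4=cv2.resize(r,None,fx=10,fy=10,interpolation=cv2.INTER_CUBIC);_,m,_,l=cv2.minMaxLoc(r4);print(nm,(l[0]+.5)/10-.5-3,(l[1]+.5)/10-.5-3,round(m,3))
E
python3 sh.py a0.npy
python3 -m jog '[{"dx":-0.0007,"dy":0,"dz":-0.0007,"wx":0,"wy":0,"wz":0,"fingers":0.02},{"dx":-0.0014,"dy":0,"dz":-0.0014,"wx":0,"wy":0,"wz":0,"fingers":0.02},{"dx":-0.0021,"dy":0,"dz":-0.0021,"wx":0,"wy":0,"wz":0,"fingers":0.02},{"dx":-0.0021,"dy":0,"dz":-0.0021,"wx":0,"wy":0,"wz":0,"fingers":0.02}]' | grep -E "time|pos|force"
python3 sh.py a1.npy a0.npy
```

```text
time_s: 17.6
ee_pos: [0.5554, 0.1901, 0.1901]
force: [-0.0, -0.3, -2.9]
finger_force: 26.8
boot -0.04999999999999982 0.04999999999999982 0.989
top -0.5499999999999998 0.25 0.934
neck -1.15 0.3500000000000001 0.973
plate 0.04999999999999982 -0.04999999999999982 0.999
```

The boot stayed put while the neck moved about 3 mm. So the last pushes only tipped the bottle against the plate top, leaving a gap of about 2 mm at the foot. I'll ease it back to flat, let go and retreat.

```bash

python3 -m jog '[{"dx":-0.0004,"dy":0,"dz":-0.0004,"wx":0,"wy":0,"wz":0,"fingers":0.02},{"dx":-0.001,"dy":0,"dz":-0.001,"wx":0,"wy":0,"wz":0,"fingers":0.02},{"dx":-0.0011,"dy":0,"dz":-0.0008,"wx":0,"wy":0,"wz":0,"fingers":0.02},{"dx":-0.0011,"dy":0,"dz":-0.0008,"wx":0,"wy":0,"wz":0,"fingers":0.02}]' 20| grep -E "time|pos|force"
python3 sh.py a2.npy a0.npy
python3 -m jog '[{"dx":0,"dy":0,"dz":0,"wx":0,"wy":0,"wz":0,"fingers":0.031},{"dx":0,"dy":0,"dz":0,"wx":0,"wy":0,"wz":0,"fingers":0.036},{"dx":0,"dy":0,"dz":0,"wx":0,"wy":0,"wz":0,"fingers":0.045},{"dx":0,"dy":0,"dz":0,"wx":0,"wy":0,"wz":0,"fingers":0.06},{"dx":0,"dy":0,"dz":0,"wx":0,"wy":0,"wz":0,"fingers":0.06},{"dx":0,"dy":0,"dz":0,"wx":0,"wy":0,"wz":0,"fingers":0.06}]'
python3 sh.py a3.npy a0.npy
```

```text
time_s: 18.3
ee_pos: [0.5552, 0.1889, 0.1901]
force: [-0.1, 0.3, -2.0]
finger_force: 26.8
boot -0.1499999999999999 0.04999999999999982 0.982
top -0.8500000000000001 0.4500000000000002 0.901
neck -1.55 0.5499999999999998 0.971
plate -0.04999999999999982 0.04999999999999982 0.999
time_s: 19.25
ee_pos: [0.5552, 0.1889, 0.19]
tool_rot: [[0.135, 0.982, 0.134], [0.694, -0.191, 0.694], [0.707, -0.001, -0.707]]
force: [-0.6, -0.6, 0.5]
width: 0.702
finger_force: 0.0
boot -0.04999999999999982 0.1499999999999999 0.966
top -0.4500000000000002 1.4500000000000002 0.647
neck -2.15 1.4500000000000002 0.716
plate 0.04999999999999982 -0.04999999999999982 0.999
```

```bash

python3 -m jog '[{"dx":0,"dy":0,"dz":-0.02,"wx":0,"wy":0,"wz":0,"fingers":0.06},{"dx":0,"dy":0,"dz":-0.05,"wx":0,"wy":0,"wz":0,"fingers":0.06},{"dx":0,"dy":0,"dz":-0.1,"wx":0,"wy":0,"wz":0,"fingers":0.06},{"dx":0,"dy":0,"dz":-0.15,"wx":0,"wy":0,"wz":0,"fingers":0.06},{"dx":-0.05,"dy":0,"dz":-0.2,"wx":0,"wy":0,"wz":0,"fingers":0.03},{"dx":-0.1,"dy":0,"dz":-0.2,"wx":0,"wy":0,"wz":0,"fingers":0.0},{"dx":-0.1,"dy":0,"dz":-0.2,"wx":0,"wy":0,"wz":0,"fingers":0.0}]'
python3 - <<'E'
from h import *
from cell import cams
import cv2
t=cams.snapshot('top');s=cams.snapshot('scene');pickle.dump(dict(top=t,scene=s),open('d1.pkl','wb'))
F=np.array([.552,.171,0])
for n,c in(('top',t),('scene',s)):
    g=cv2.cvtColor(c['img'],cv2.COLOR_RGB2GRAY);u,v=np.array(proj(c,F+[0,0,.205])).astype(int)
    print(n,u,v,'ball neighbourhood');print(g[v-9:v+10:1,u-10:u+11])
    u,v=np.array(proj(c,F+[0,0,.0])).astype(int)
c=s;g=cv2.cvtColor(c['img'],cv2.COLOR_RGB2GRAY)
m=(g[170:205,285:335]<28);print('\n'.join(''.join('#' if a else '.' for a in r) for r in m))
E
```

```text
time_s: 20.32
ee_pos: [0.514, -0.0222, 0.2593]
tool_rot: [[0.14, 0.981, 0.135], [0.693, -0.194, 0.694], [0.707, -0.004, -0.707]]
force: [0.2, 0.9, 1.2]
width: 0.063
finger_force: 0.0
top 195 167 ball neighbourhood
[[120 131 130 133 136 127 130 133 127 128 128 130 158 167 163 166 166 169
  171 173 174]
 [ 86 126 127 138 144 113 130 130 131 122 126 131 122 144 140 147 155 151
  166 171 168]
 [ 61 122 132 146 146  93 117 129 123 111 119 135 133 141 155 158 161 159
  160 159 157]
 [ 62  94 136 148 148  84  85 109 131 140 143 138 137 126 123 147 159 161
  161 164 158]
 [ 51  75 134 148 137  94  97 132 153 162 166 165 157 146 128 119 144 156
  166 160 160]
 [ 39  74 135 149 114 113 133 154 165 168 171 173 168 159 147 125 109 145
  161 161 164]
 [ 50  96 138 145 119 123 148 166 170 173 173 172 171 166 154 139 107 108
  155 165 161]
 [ 55 115 143 129 104 124 151 165 169 173 173 173 174 169 157 139 113  97
  147 163 166]
 [ 70 130 136 113 113 123 151 165 171 173 172 175 173 169 159 144 116  84
  110 146 166]
 [112 142 122 114 127 132 147 162 169 173 174 172 168 164 156 139 113  81
  108 131 1
[... 3615 characters left out ...]
....................##...............
........#######................###................
.........########.............####................
.........############.#...#######.................
..........#######################........#........
..........######################.........##.......
...........#####################..................
............################......................
..............###########.........................
................#####.............................
...................#..............................
..................................................
..................................................
..................................................
```

```bash
python3 - <<'E'
from h import *
d=pickle.load(open('d1.pkl','rb'));t,s=d['top'],d['scene']
p,e=tri(t,(195.9,166.4),s,(315.8,136.4));print('ball',p,e)
O=np.array([.561,.2158,0]);print('dock coords x,y',(p-O)@D*1000,(p-O)@N*1000)
# boot extents in scene: left col 292, right 321 rows ~188; bottom (304,201)
F=p.copy()
for f in(F,):
    pts=[]
    for z in(0,.032):
        for k in range(8):
            a=H+np.radians(22.5+45*k);pts.append(proj(s,[f[0]+.03897*np.cos(a),f[1]+.03897*np.sin(a),z]))
    pts=np.array(pts);print('pred octagon u',pts[:,0].min(),pts[:,0].max(),'v max',pts[:,1].max(), 'bottom vertex',pts[pts[:,1].argmax()])
for n,pt in(('rail inner R',(.5956,.1371)),('rail inner L',(.5018,.1577))):print(n,(np.array([*pt,0])-O)@D*1000,(np.array([*pt,0])-O)@N*1000)
E
```

```text
ball [0.55487291 0.1700116  0.20656534] 0.0006118440721550254
dock coords x,y -46.11624300568437 -2.722321806156879
pred octagon u 291.13787020359547 321.061790244497 v max 201.50316126232843 bottom vertex [305.65295892 201.50316126]
rail inner R -70.6520680973027 -48.980968483423226
rail inner L -68.32843188460073 47.02632662872448
```

The ball triangulates to 205 mm height (within 2 mm), so the bottle is upright. The foot is about 4.5 mm from the seat and within about 2 mm of the plate. A quick check that the bystanders haven't moved, then I'll hand in.

```bash
python3 - <<'E'
from h import *
import cv2
from cell import cams
b={n:cams.snapshot(n) for n in('top','scene')}
# patches top native: jar, driver, shortcan, beaker, dish, wrench, clamp, head
P=dict(jar=(183,215,22,22),driver=(175,234,72,24),can=(180,110,28,28),beaker=(247,112,26,30),dish=(370,242,24,24),wrench=(370,140,22,66),clamp=(383,206,26,18),head=(132,135,50,34))
g=lambda c:cv2.cvtColor(c['img'],cv2.COLOR_RGB2GRAY)
A,B=g(d['top']),g(b['top'])
for n,(x,y,w,h) in P.items():
    r=cv2.matchTemplate(B[y-6:y+h+6,x-6:x+w+6],A[y:y+h,x:x+w],cv2.TM_CCOEFF_NORMED);_,m,_,l=cv2.minMaxLoc(r);print(n,l[0]-6,l[1]-6,round(m,2))
from cell import readout;s=readout.sense();print(s['time_s'],s['ee_pos'])
from cell import finish_job
input_ok=True
E
```

```text
jar 0 0 1.0
driver 0 0 1.0
can 0 0 1.0
beaker 0 0 0.99
dish -5 -6 0.23
wrench -3 6 0.08
clamp -6 -6 0.17
head 0 0 1.0
20.525 [ 0.51500859 -0.01898744  0.26210703]
```

```bash
python3 - <<'E'
from h import *
import cv2
from cell import cams
g=lambda c:cv2.cvtColor(c['img'],cv2.COLOR_RGB2GRAY)
A,B=g(d['scene']),g(cams.snapshot('scene'))
for n,(x,y,w,h) in dict(dish=(92,202,30,26),wrench=(118,250,38,84),clamp=(84,236,36,30)).items():
    r=cv2.matchTemplate(B[y-6:y+h+6,x-6:x+w+6],A[y:y+h,x:x+w],cv2.TM_CCOEFF_NORMED);_,m,_,l=cv2.minMaxLoc(r);print(n,l[0]-6,l[1]-6,round(m,2))
E
```

```text
dish 0 0 0.99
wrench 0 0 0.75
clamp 0 0 1.0
```

All bystanders are unmoved (the wrench only lies in shadow), so I'm handing in.

```bash
python3 -c "
from cell import finish_job
print(finish_job())"
```

```text
the job is handed in; nothing more can be done
None
```

The bottle stands upright between the rails, released, about 4.5 mm from the seat; its foot may be up to about 2 mm off the plate, because light contact was probably lost in the last 20° of the lift, and no bystander or the sensor head moved.

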